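# Demagnetise the pin vise

## Robot

A 7-joint arm with a two-finger parallel gripper is mounted at the origin on the work surface. World frame = base frame: x ahead of the robot, y to its left, z up, the work surface at z = 0. Lengths are in m, angles in rad, forces in N, time in s.
With the tool pointing down it reaches from about 0.425 to 0.8 m from the base axis. Payload 8.3 kg.
Tool frame: the origin (TCP) lies between the finger pads, 19 mm behind the fingertips; this is the grasp point; x points along the fingers, y is the direction in which the jaws open and shut, and the axes are right-handed (so a half turn about x gives the same grasp; the last joint's range is limited). The gripper opens to 85 mm and grips with 20 to 120 N. Pads are 22 mm wide; open, the fingers measure 114 mm over their backs; the gripper's body (76 mm by 85 mm) begins 54 mm behind the grasp point. The pads swing forward as they close: fully open they stand 13 mm farther back than shut.
Start: joints at [1.207, 0.383, 0.016, 1.37, -0.006, 1.388, -0.046], TCP at [0.185, -0.597, 0.25] pointing down, gripper open.
Joint ranges: [-2.95, 2.95], [-0.25, 2.06], [-1.52, 1.56], [0.18, 2.33], [-1.44, 4.58], [0.02, 2.06], [-3.01, 3.01]. Speed limits (rad/s): [2.39, 2.39, 3.01, 3.01, 3.14, 3.14, 3.14].

## Interface

Orientations are given as a rotation vector (axis times angle).
In Python, from rig import bot gives the robot as it stands.
- The arm moves only by the tool play_rows, never from a script. Its argument "moves" is a list of rows, each a list of 5 numbers: the shift along the world's x, y, z in m, then the turn about the world's z in rad, then the closure, from -1 (fully open) to 1 (shut), so that 0 is half open. In form: [[tx, ty, tz, turn, jaw], ...]. A call has 1 to 20 rows; each row shifts and turns the commanded pose from where the row before left it; what a row does not reach is not made up. A row lasts 1/12 s, in which the tool goes at most 41.7 mm and 7.16 degrees, less where a joint would pass 70% of its speed; a pose out of reach is approached as far as the arm can. A call is refused whole if a number of a shift passes 0.0417 or a number of a turn 0.125, either way. A call with a gripper value outside its range is refused whole. The fingers move at their own pace and stop on an object; "force" is the grip in N (left out, the last holds). Time passes only in rows, so rows that do not move let the fingers close. It gives the time, the measured TCP pose, the force and the opening at its end, in the units of the state.
- bot.get_state(): the state, without advancing time (a new reading comes with each control period).
- bot.get_image(name): name is "scene" or "side" or "wrist"; returns a dict with "frame" (420x560x3 uint8, red, green, blue), "fx", "fy", "cx", "cy" (pixels), "T" (4x4, takes a point from camera to world coordinates). Camera axes: x right, y down, z forward; pixel columns grow to the right and rows downward; lengths in m; the calibration is good to about 2 mm. A picture is of the moment at which its call begins. There is no depth.
- bot.sign_off(): hands the job in, once; it reports no verdict.
Trained networks look in a picture, given as the dict that the camera call returned (one of the last four; its "shot" number tells which), for a name from the list of things; names that differ only in an ending like _2 or _b are one class to them, and where a whole thing is asked for, a point or a joint stands for the part that bears it (a point fixed in the world has none). Each returns a list of dicts, best first, with "score" (0 to 1); they miss things now and then, are a little off and sometimes report something else, mostly with a low value. They report only what shows in the picture. A call takes as long as a camera call. They do not tell look-alikes from the thing itself.
- bot.boxes_of(thing, picture): "box" ([left, top, right, bottom] as shares, 0 to 1, of the picture: columns of its width, rows of its height, round what is visible of it).
- bot.cut_out(thing, picture): "region" (420x560 bool, what is visible of it) and "box" ([left, top, right, bottom] as shares, 0 to 1, of the picture: columns of its width, rows of its height, round what is visible of it).
The state is a dict: "clock": time; "joint_positions": joint angles; "dq": joint speeds; "joint_efforts": joint torques, N m; "eef_pos": TCP position; "eef_rot": TCP orientation; "wrist_force": force on the tool from outside, world axes, zero at the start; "ft_torque": the same for the moment, N m; "finger_gap": finger opening in m.
Only numpy, scipy, OpenCV 4.12 (cv2) and the standard library are available. Lean on these libraries where they do the work, as an engineer would, in place of code of your own. Each camera call takes 0.05 s, during which the arm holds its last target. There are 200 camera calls.

## Task

The brass pin vise has become magnetised. Take it from the tool caddy and lower it gently, without letting it drop, upright into the well of the blue demagnetiser until it stands on the bottom, and let go of it; only then twist the red spring-return knob clockwise as far as it goes, hold it there for a good second and release it so that it springs back. Leave the pin vise standing in the well and all the other tools and things where they are.

Things in the scene. Friction and masses are not known exactly. Their poses are not given: they have to be found in the camera images.
- pin_vise: the tool to treat: a brass rod-shaped pin vise with dark knurling bands, standing upright in one of the caddy's three slots; 132 mm long, 16 mm diameter, narrowing to 12 mm over its lowest 26 mm (the foot); a groove of 10 mm diameter lies 119 to 122 mm above the foot. Origin: centre of the foot's underside; z runs up along the tool. About 60 g
- caddy: fixed black tool caddy: a rack block 50 (x) by 190 (y) by 60 mm high, centred on the origin, with three round slots 22 mm wide, 48 mm deep at y = -60, 0, +60 mm; behind it (x = 25 to 95 mm) an open tray 40 mm high. Origin: centre of the rack's underside, on the table; x away from the robot at yaw 0, z up. Which tool stands in which slot varies
- demag: fixed blue demagnetiser, a box 130 mm (x) by 250 mm (y) by 80 mm high; origin: centre of its underside, on the table; x away from the robot at yaw 0, z up. On its flat top: the well at y = -65 mm and the red knob at y = +65 mm. It may stand on the robot's left or right, the caddy on the other side
- well (a point): centre of the mouth of the demagnetiser's well, on its top face: a round bore 22 mm wide with a 3 mm chamfer, 60 mm deep, flat bottom, framed by a yellow square of 44 mm. Axes as demag
- knob_grip (a point): on the red knob's axis, 30 mm above the demagnetiser's top, a good TCP height. The grip is a red bar 64 mm long, 14 mm thick, from 10 to 44 mm above the demagnetiser's top, on a black disc of 60 mm diameter; the point's x axis lies along the bar (along the demagnetiser's x at rest) and turns with it
- start_knob (a joint): angle of the red spring-return knob about its vertical axis (rad): 0 at rest, grows clockwise seen from above, stop at 1.2. The spring pulls it back with about 0.05 N m at rest and 0.2 N m at the stop
- tweezer: steel tweezer standing in a slot of the caddy, 132 mm high, 10 mm wide; origin: centre of its foot. Leave alone
- probe: green-handled hook probe standing in a slot of the caddy, handle (14 mm diameter, 90 mm) down, thin steel hook up, 137 mm high; origin: centre of its foot. Leave alone
- tin: closed aluminium tin, 67 x 102 x 24 mm, lying on the robot's side of the caddy; origin: centre of its underside. Leave alone
- jar: amber jar, 60 mm diameter, 75 mm high, at the robot's right (-y) side of the table; origin: centre of its underside. Leave alone
- bottle: blue bottle, 56 mm diameter, 120 mm high, at the robot's left side of the table; origin: centre of its underside. Leave alone
- screwdriver: screwdriver 170 mm long lying at the far edge. Leave alone
- magnifier: clear dome magnifier, 68 mm diameter, 42 mm high, at the far edge; origin: centre of its underside. Leave alone
Mind the look-alikes: they are no part of the job. Of the things shaped like the pin_vise, the brass one is meant.

How it is judged:
By the outcome, as a careful person would: the job done as asked, in the order asked, and still so for the second after the job is handed in, with the robot touching nothing.
It also fails if it takes over 53 s, if anything falls off the work surface, if the arm or the gripper's body presses on something with over 40 N, if the wrist force passes 120 N, or if a joint passes its speed limit or range.

## Working session

There is one attempt and no reset: what is moved stays moved. The work goes in short steps, Python scripts to look and compute and a tool call to move; the robot and the scene stay as the last step left them, time stands still between calls to the robot, and variables do not carry over. Pictures are saved under pics/ and viewed, about 8 in all and at most 12, crops included, and the job is handed in when it is done.

Besides the shell and the picture viewer there is one more tool, called after "Call:" as name([rows], argument=value, ...), one row to a line, values as JSON. play_rows: Moves the arm, as the interface text tells. Its arguments: {"type":"object","properties":{"moves":{"type":"array"},"force":{"type":"number"}},"required":["moves"]}

```bash
mkdir -p pics; ls
python3 - <<'E'
from rig import bot
import cv2,json
s=bot.get_state(); print({k:(v if not hasattr(v,'round') else v) for k,v in s.items()})
for n in ("scene","side"):
    p=bot.get_image(n); cv2.imwrite(f"pics/{n}0.png",p["frame"][:,:,::-1]); print(n,p["fx"],p["cx"],p["cy"],p["T"])
    for t in ("pin_vise","caddy","demag","well","knob_grip","start_knob","tweezer","probe"):
        try: print(t,[([round(float(b),3) for b in d["box"]],round(float(d["score"]),2)) for d in bot.boxes_of(t,p)])
        except Exception as e: print(t,e)
E
```

```text
pics
{'clock': 0.0, 'joint_positions': array([ 1.20712463,  0.38421778,  0.01634427,  1.37117086, -0.00629308,
        1.38820176, -0.04646981]), 'dq': array([0.00025933, 0.00094859, 0.00051635, 0.00050668, 0.00121516,
       0.00106883, 0.00017283]), 'joint_efforts': array([ 2.03438340e-04, -6.27610159e+01,  8.44133422e-01, -3.71823549e+01,
        1.64823944e-02,  1.43709153e-02,  4.14920612e-05]), 'eef_pos': array([ 0.18506899, -0.59647463,  0.24898374]), 'eef_rot': array([ 2.05995581,  0.31432751, -2.06062717]), 'wrist_force': array([-0.48169721,  0.89852912,  0.03398245]), 'ft_torque': array([0.02637715, 0.0078372 , 0.02366848]), 'finger_gap': 0.08526741710148125}
scene 412.95484985462946 291.0749814659469 209.2664049847041 [[ 0.49085498  0.54568288 -0.6791845   1.47950672]
 [ 0.8710691  -0.29187731  0.39502691 -0.48954272]
 [ 0.01732088 -0.78551755 -0.61859693  0.86324426]
 [ 0.          0.          0.          1.        ]]
pin_vise [([0.333, 0.569, 0.35, 0.641], 0.75), ([0.313, 0.515, 0.335, 0.605], 0.61), ([0.371, 0.502, 0.391, 0.56], 0.47)]
caddy [([0.359, 0.508, 0.497, 0.64
[... 367 characters left out ...]
661977  0.56668178 -0.28647019]
 [-0.73392388  0.41604397 -0.53690143  0.88241452]
 [ 0.01476428 -0.78049562 -0.62498689  1.09817755]
 [ 0.          0.          0.          1.        ]]
pin_vise [([0.501, 0.441, 0.618, 0.553], 0.72), ([0.602, 0.39, 0.616, 0.456], 0.6), ([0.505, 0.421, 0.54, 0.464], 0.6), ([0.629, 0.4, 0.644, 0.485], 0.56)]
caddy [([0.5, 0.442, 0.618, 0.552], 0.64), ([0.407, 0.596, 0.43, 0.637], 0.41)]
demag [([0.36, 0.538, 0.534, 0.726], 0.74)]
well [([0.358, 0.528, 0.538, 0.728], 0.74), ([0.597, 0.512, 0.659, 0.577], 0.73)]
knob_grip [([0.396, 0.587, 0.438, 0.646], 0.76)]
start_knob [([0.407, 0.594, 0.435, 0.638], 0.6)]
tweezer []
probe [([0.55, 0.472, 0.566, 0.507], 0.39)]
```

Run:
```python
import cv2
a=cv2.imread("pics/scene0.png");b=cv2.imread("pics/side0.png")
c=cv2.resize(a[140:300,150:400],None,fx=3.2,fy=3.2,interpolation=cv2.INTER_CUBIC);cv2.imwrite("pics/scene0c.png",c)
c=cv2.resize(b[140:330,170:420],None,fx=3.1,fy=3.1,interpolation=cv2.INTER_CUBIC);cv2.imwrite("pics/side0c.png",c)
```

```text
(no output)
```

View pics/scene0c.png

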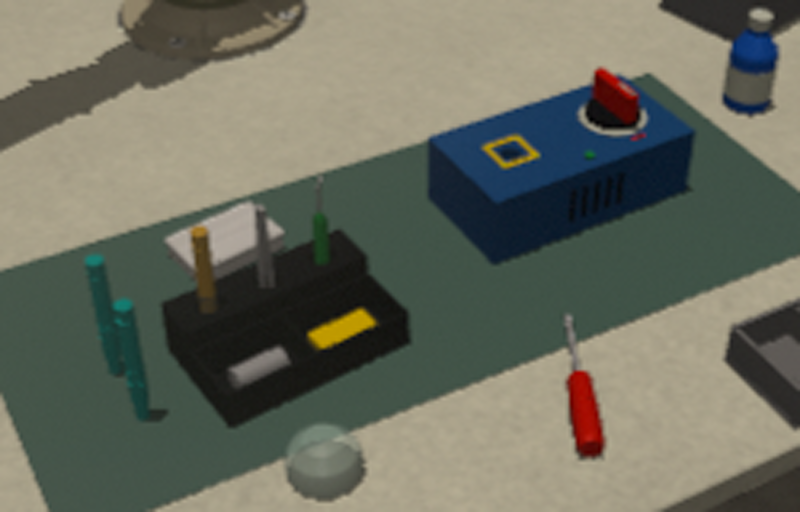

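View pics/side0c.png

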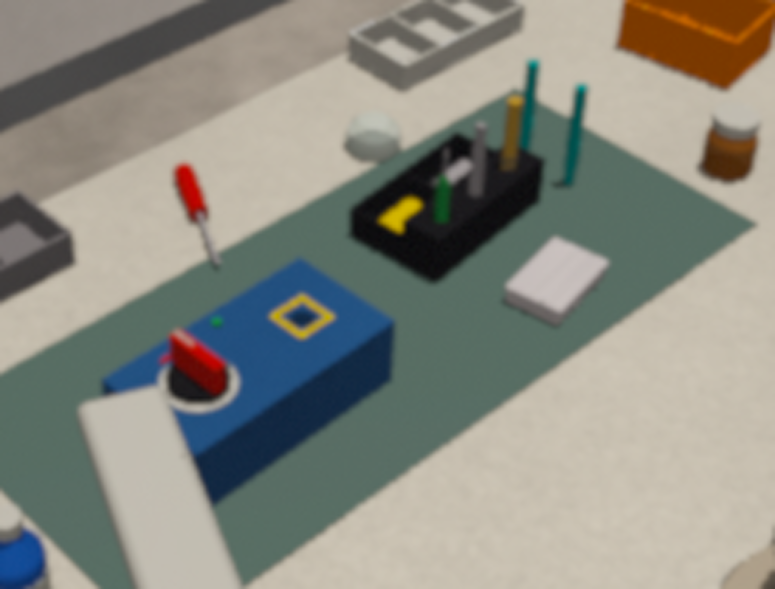

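The scene and side crops agree. Brass rod: scene crop (201,231), side crop (515,101), in the caddy's −y slot. Two teal look-alikes stand outside the caddy, at scene crop (95,260) and (123,305). The slate tweezer and green probe are in the other slots. The demagnetiser is at robot's left, with its well at scene crop (511,151) and the knob at (612,105). Next I fit the poses.

```bash
cat > h.py <<'E'
import numpy as np
from scipy.optimize import least_squares
def proj(p,P):
    T=np.array(p["T"]);q=(np.atleast_2d(P)-T[:3,3])@T[:3,:3]
    return np.c_[p["fx"]*q[:,0]/q[:,2]+p["cx"],p["fy"]*q[:,1]/q[:,2]+p["cy"]]
def ray(p,uv):
    T=np.array(p["T"]);d=T[:3,:3]@np.array([(uv[0]-p["cx"])/p["fx"],(uv[1]-p["cy"])/p["fy"],1]);return T[:3,3],d
def at_z(p,uv,z):
    o,d=ray(p,uv);return o+d*(z-o[2])/d[2]
def pose(v,L):
    L=np.array(L,float);c,s=np.cos(v[2]),np.sin(v[2])
    return np.c_[v[0]+c*L[:,0]-s*L[:,1],v[1]+s*L[:,0]+c*L[:,1],L[:,2]]
def fit(obs,v0):  # obs: list of (picture, local pts, pixels)
    f=lambda v:np.concatenate([(proj(p,pose(v,L))-np.array(U)).ravel() for p,L,U in obs])
    r=least_squares(f,v0,loss="soft_l1");return r.x,f(r.x).reshape(-1,2)
E
python3 - <<'E'
from rig import bot
from h import *
import cv2
S=bot.get_image("scene");D=bot.get_image("side");W=bot.get_image("wrist")
cv2.imwrite("pics/wrist0.png",W["frame"][:,:,::-1])
s=lambda U:np.array(U)/3.2+[150,140]
d=lambda U:np.array(U)/3.1+[170,140]
for name,v0,a,A,b,B in [
 ("caddy",[.55,-.3,0],[[.025,.095,.06],[-.025,.095,.06],[-.025,-.095,.06],[.095,-.095,0],[.095,.095,.04],[0,-.06,.144]],[(366,262),(340,234),(165,306),(235,425),(408,318),(201,231)],
  [[-.025,.095,0],[.095,.095,.04],[-.025,-.095,.06],[-.025,-.095,0],[0,-.06,.144]],[(433,281),(352,210),(543,157),(541,198),(515,99)]),
 ("demag",[.55,.2,0],[[-.065,-.125,.08],[.065,-.125,.08],[.065,.125,.08],[-.065,.125,.08],[.065,-.125,0],[0,-.065,.08]],[(430,140),(495,198),(693,130),(648,75),(495,263),(511,151)],
  [[.065,-.125,.08],[-.065,-.125,.08],[0,-.065,.08],[.065,.125,.08],[-.065,-.125,0]],[(300,260),(393,323),(302,317),(105,383),(391,381)])]:
    v,r=fit([(S,a,s(A)),(D,b,d(B))],v0); print(name,v.round(4));print(r.round(1).tolist())
    v1,_=fit([(S,a,s(A))],v0);v2,_=fit([(D,b,d(B))],v0);print(v1.round(4),v2.round(4))
    if name=="caddy": print("slots",pose(v,[[0,-.06,0],[0,0,0],[0,.06,0]]).round(4))
    else: print("well,knob",pose(v,[[0,-.065,0],[0,.065,0]]).round(4))
print("brass top", at_z(S,s([(201,231)])[0],.144),at_z(D,d([(515,99)])[0],.144))
print("well", at_z(S,s([(511,151)])[0],.08),at_z(D,d([(302,317)])[0],.08))
print(np.array(W["T"]).round(3))
print([ (np.round(x["box"],3).tolist(),round(float(x["score"]),2)) for x in bot.boxes_of("tin",S)],[np.round(at_z(S,u,0),3).tolist() for u in s([(165,240),(250,203),(285,233),(115,375),(143,418)])])
E
```

```text
caddy [ 0.5937 -0.1715  0.1091]
[[0.4, -1.3], [-0.2, -1.0], [-1.5, -0.4], [-1.8, 2.0], [0.2, -1.1], [-0.8, 0.6], [0.0, 0.8], [-1.7, -1.2], [-0.1, 0.2], [-1.2, 0.9], [-0.9, -0.0]]
[ 0.5956 -0.1704  0.1082] [ 0.5926 -0.1744  0.1159]
slots [[ 0.6002 -0.2311  0.    ]
 [ 0.5937 -0.1715  0.    ]
 [ 0.5872 -0.1118  0.    ]]
demag [0.5428 0.1864 0.0339]
[[-0.8, -1.2], [-0.0, 1.1], [0.2, -0.1], [-9.0, -0.6], [-0.9, 0.4], [-0.4, -0.1], [-0.7, -0.3], [0.2, -0.1], [-0.6, 0.6], [-2.0, -0.4], [-0.3, 0.8]]
[0.5447 0.1892 0.012 ] [0.5412 0.1842 0.0483]
well,knob [[0.545  0.1214 0.    ]
 [0.5406 0.2514 0.    ]]
brass top [ 0.59872895 -0.22832006  0.144     ] [ 0.59809943 -0.2331832   0.144     ]
well [0.54606849 0.12241437 0.08      ] [0.54582479 0.11822583 0.08      ]
[[ 0.296 -0.919 -0.259  0.251]
 [-0.955 -0.285 -0.08  -0.576]
 [-0.     0.271 -0.962  0.374]
 [ 0.     0.     0.     1.   ]]
[([0.364, 0.486, 0.425, 0.544], 0.88)] [[0.419, -0.214, 0.0], [0.402, -0.113, 0.0], [0.467, -0.101, 0.0], [0.584, -0.321, 0.0], [0.647, -0.316, 0.0]]
```

Run:
```python
from rig import bot
import numpy as np
from scipy.spatial.transform import Rotation as R
s=bot.get_state();print(s["clock"],s["eef_pos"].round(4),R.from_rotvec(s["eef_rot"]).as_matrix().round(3))
```

```text
1.1 [ 0.1852 -0.5969  0.25  ] [[-0.     0.296 -0.955]
 [ 0.    -0.955 -0.296]
 [-1.    -0.    -0.   ]]
```

```bash
python3 -c "
import cv2
a=cv2.imread('pics/scene0.png');cv2.imwrite('pics/brass.png',cv2.resize(a[190:275,170:260],None,fx=6.5,fy=6.5,interpolation=cv2.INTER_CUBIC))"
```

```text
(no output)
```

View pics/brass.png

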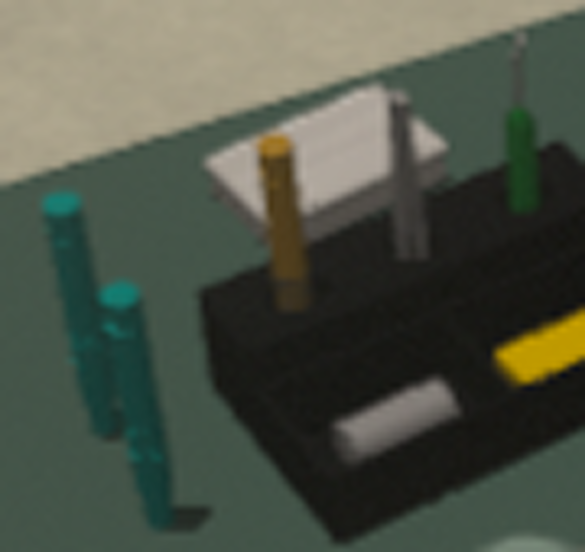

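Three things have the pin-vise shape, at enlarged-crop pixels: two teal (62,205) and (120,295), standing on the mat, and one brass (275,145), in the caddy's −y slot with a dark band. The brass one fits the description, at about (0.599, −0.231). Moving above it.

Call:
play_rows([
  [0.026, 0.0229, 0, 0.0862, -1],
  [0.026, 0.0229, 0, 0.0862, -1],
  [0.026, 0.0229, 0, 0.0862, -1],
  [0.026, 0.0229, 0, 0.0862, -1],
  [0.026, 0.0229, 0, 0.0862, -1],
  [0.026, 0.0229, 0, 0.0862, -1],
  [0.026, 0.0229, 0, 0.0862, -1],
  [0.026, 0.0229, 0, 0.0862, -1],
  [0.026, 0.0229, 0, 0.0862, -1],
  [0.026, 0.0229, 0, 0.0862, -1],
  [0.026, 0.0229, 0, 0.0862, -1],
  [0.026, 0.0229, 0, 0.0862, -1],
  [0.026, 0.0229, 0, 0.0862, -1],
  [0.026, 0.0229, 0, 0.0862, -1],
  [0.026, 0.0229, 0, 0.0862, -1],
  [0.024, 0.0229, 0, 0.0862, -1],
  [0, 0, 0, 0, -1],
  [0, 0, 0, 0, -1],
], force=40)

```text
clock: 2.6
eef_pos: [0.6006, -0.2276, 0.2495]
eef_rot: [1.126, 1.262, -1.124]
wrist_force: [-0.0, -0.9, -0.0]
finger_gap: 0.0853
```

Run:
```python
from rig import bot
from h import *
import cv2
from scipy.spatial.transform import Rotation as R
s=bot.get_state();print(s["clock"],s["eef_pos"].round(4),R.from_rotvec(s["eef_rot"]).as_matrix().round(3)[:,1],s["joint_positions"].round(2),s["wrist_force"].round(2))
W=bot.get_image("wrist");print(np.array(W["T"]).round(3))
f=W["frame"].copy()
for x in bot.boxes_of("pin_vise",W):
    l,t,r,b=np.array(x["box"])*[560,420,560,420];print(l,t,r,b,x["score"])
for q in [(.6,-.231,.144),(.6,-.231,.06)]:print(proj(W,q))
cv2.imwrite("pics/wrist1.png",f[:,:,::-1])
```

```text
2.6 [ 0.6006 -0.2276  0.2495] [0.993 0.114 0.   ] [ 0.61  0.46 -0.43  1.3   0.19  1.42  0.3 ] [-0.02 -0.88 -0.02]
[[ 0.993  0.11   0.03   0.593]
 [ 0.114 -0.957 -0.267 -0.159]
 [-0.001  0.269 -0.963  0.374]
 [ 0.     0.     0.     1.   ]]
269.528 176.316 295.624 224.91 0.86
313.824 248.22 345.57599999999996 334.908 0.61
[[286.29228746 214.64103288]]
[[286.67416866 185.9421436 ]]
```

View pics/wrist1.png

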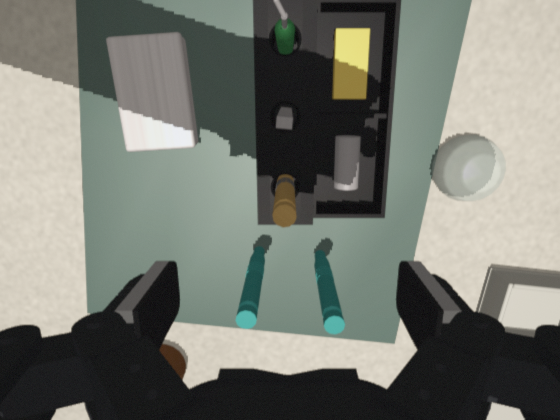

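Wrist view: the brass top is at (286,217), where the fit predicts (286,215), so the fit holds. It stands in the slot nearest the bottom of the rack. The teal pair, tops (247,320) and (333,325), are clear of the finger paths. Descending and gripping.

Call:
play_rows([
  [0, -0.0025, -0.02, 0, -1],
  [0, -0.0025, -0.025, 0, -1],
  [0, 0, -0.025, 0, -1],
  [0, 0, -0.025, 0, -1],
  [0, 0, -0.02, 0, -1],
  [0, 0, -0.015, 0, -1],
  [0, 0, -0.0095, 0, -1],
  [0, 0, 0, 0, -1],
  [0, 0, 0, 0, 0],
  [0, 0, 0, 0, 0.5],
  [0, 0, 0, 0, 1],
  [0, 0, 0, 0, 1],
  [0, 0, 0, 0, 1],
  [0, 0, 0, 0, 1],
  [0, 0, 0, 0, 1],
  [0, 0, 0, 0, 1],
  [0, 0, 0, 0, 1],
  [0, 0, 0, 0, 1],
], force=40)

```text
clock: 4.2
eef_pos: [0.5995, -0.2356, 0.1111]
eef_rot: [1.128, 1.258, -1.128]
wrist_force: [-1.2, 0.2, 5.0]
finger_gap: 0.0153
```

Call:
play_rows([
  [0, 0, 0.004, 0, 1],
  [0, 0, 0.008, 0, 1],
  [0, 0, 0.014, 0, 1],
  [0, 0, 0.02, 0, 1],
  [0, 0, 0.025, 0, 1],
  [0, 0, 0.025, 0, 1],
  [0, 0, 0.025, 0, 1],
  [0, 0, 0.02, 0, 1],
  [0, 0, 0.012, 0, 1],
  [0, 0, 0.007, 0, 1],
  [0, 0, 0, 0, 1],
  [0, 0, 0, 0, 1],
])

```text
clock: 5.2
eef_pos: [0.5989, -0.2355, 0.2695]
eef_rot: [1.128, 1.26, -1.129]
wrist_force: [-0.7, 0.1, -1.0]
finger_gap: 0.015
```

Run:
```python
from rig import bot
from h import *
import cv2
from scipy.spatial.transform import Rotation as R
s=bot.get_state();print(s["clock"],s["eef_pos"].round(4),R.from_rotvec(s["eef_rot"]).as_matrix().round(3),s["wrist_force"].round(2),s["finger_gap"])
out=[]
for n in ("scene","side"):
    W=bot.get_image(n); p=s["eef_pos"]
    u=proj(W,[p,p-[0,0,.099]]);print(n,u.round(1).tolist())
    c=(u.mean(0)).astype(int);x0,y0=c-[40,45]
    cr=cv2.resize(W["frame"][y0:y0+90,x0:x0+80],None,fx=5,fy=5,interpolation=cv2.INTER_CUBIC);out.append(cr);print(x0,y0)
cv2.imwrite("pics/held.png",np.hstack(out)[:,:,::-1])
```

```text
5.2 [ 0.5989 -0.2355  0.2695] [[-0.001  0.994  0.109]
 [ 0.     0.109 -0.994]
 [-1.    -0.001 -0.001]] [-0.71  0.13 -1.01] 0.015033256621472719
scene [[205.4, 175.1], [209.4, 205.4]]
167 145
side [[340.0, 138.4], [337.1, 164.8]]
298 106
```

View pics/held.png

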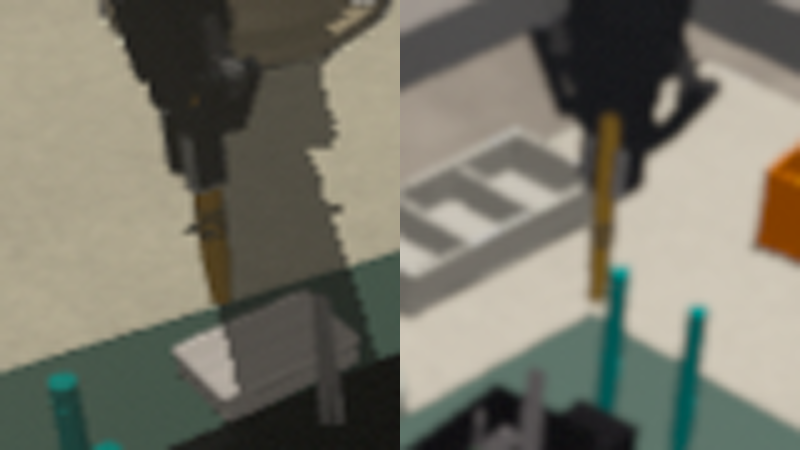

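Held upright: the foot is at scene crop (221,302) and side crop (597,298), within 1–2 px of prediction. Carrying it to the well.

Call:
play_rows([
  [-0.002, 0.013, 0, 0, 1],
  [-0.003, 0.02, 0, 0, 1],
  [-0.004, 0.027, 0, 0, 1],
  [-0.005, 0.033, 0, 0, 1],
  [-0.005, 0.034, 0, 0, 1],
  [-0.005, 0.034, 0, 0, 1],
  [-0.005, 0.034, 0, 0, 1],
  [-0.005, 0.034, 0, 0, 1],
  [-0.005, 0.034, 0, 0, 1],
  [-0.005, 0.033, 0, 0, 1],
  [-0.004, 0.027, 0, 0, 1],
  [-0.004, 0.02, -0.005, 0, 1],
  [-0.002, 0.01, -0.012, 0, 1],
  [0, 0, -0.018, 0, 1],
  [0, 0, -0.018, 0, 1],
  [0, 0, -0.013, 0, 1],
  [0, 0, -0.006, 0, 1],
  [0, 0, 0, 0, 1],
  [0, 0, 0, 0, 1],
])

```text
clock: 6.88
eef_pos: [0.545, 0.1171, 0.1981]
eef_rot: [1.128, 1.259, -1.129]
wrist_force: [-0.4, 0.4, -0.0]
finger_gap: 0.0152
```

Run:
```python
from rig import bot
from h import *
import cv2
s=bot.get_state();print(s["clock"],s["eef_pos"].round(4),s["wrist_force"].round(2),s["finger_gap"])
p=s["eef_pos"];out=[]
for n,w,k in (("scene",32,6),("side",32,6),("wrist",100,4)):
    W=bot.get_image(n); cv2.imwrite(f"pics/h_{n}.png",W["frame"][:,:,::-1])
    u=proj(W,[p-[0,-.003,.099],[.545,.1205,.08],p]);print(n,u.round(1).tolist())
    if n=="wrist": 
        np.save("wT.npy",W["T"]); cr=W["frame"][150:420,190:390]; cr=cv2.resize(cr,None,fx=384/270,fy=384/270);print(384/270)
    else:
        x0,y0=(u[0]-[w,w+4]).astype(int);print(x0,y0);cr=cv2.resize(W["frame"][y0:y0+2*w,x0:x0+40],None,fx=k,fy=k,interpolation=cv2.INTER_CUBIC)
        x0,y0=(u[0]-[20,w+4]).astype(int);print(x0,y0);cr=cv2.resize(W["frame"][y0:y0+2*w,x0:x0+40],None,fx=k,fy=k,interpolation=cv2.INTER_CUBIC)
    out.append(cr)
cv2.imwrite("pics/hover.png",np.hstack(out)[:,:,::-1])
```

```text
6.8833 [0.545  0.1171 0.1981] [-0.39  0.45 -0.04] 0.01518075808298348
scene [[309.2, 182.4], [309.0, 187.2], [309.8, 156.4]]
277 146
289 146
side [[267.2, 237.8], [267.0, 242.7], [268.2, 210.8]]
235 201
247 201
wrist [[287.1, 207.9], [287.2, 199.5], [286.1, 289.3]]
1.4222222222222223
```

View pics/hover.png

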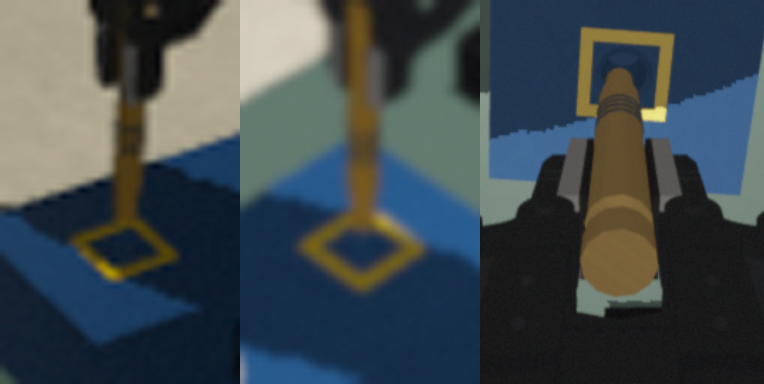

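Scene, side and wrist crops all show the foot close above the yellow square. Square centre: scene (309.8,187.2), wrist about (292,203), where (287,200) was predicted. So the well lies about 3 mm further in +x. I'll measure that to sub-pixel in the saved wrist picture.

Run:
```python
from h import *
import cv2
from rig import bot
W=bot.get_image("wrist")
im=cv2.imread("pics/h_wrist.png");h=cv2.cvtColor(im,cv2.COLOR_BGR2HSV)
for n,(x,y) in {"frameTL":(263,175),"frameR":(323,190),"tool":(288,260),"foot":(288,205)}.items(): print(n,h[y,x])
m=((h[...,0]>=20)&(h[...,0]<=32)&(h[...,1]>90)&(h[...,2]>60)).astype(np.uint8)
m[245:]=0;m[:,:240]=0;m[:,350:]=0
c=max(cv2.findContours(m,cv2.RETR_EXTERNAL,cv2.CHAIN_APPROX_NONE)[0],key=cv2.contourArea)
q=cv2.approxPolyDP(cv2.convexHull(c),4,True)[:,0];print("outer",q.tolist())
if len(q)==4:
    P=np.array([at_z(W,u,.08)[:2] for u in q]);print((P*1e3).round(1).tolist(),"mean",P.mean(0))
    d=P-P.mean(0);print("sides",np.linalg.norm(P-np.roll(P,1,0),axis=1),)
b=((h[...,0]>=8)&(h[...,0]<20)&(h[...,1]>80)&(h[...,2]>40))
for y in range(194,250,6):
    x=np.where(b[y,250:330])[0]+250;print(y,x.min() if len(x) else None,x.max() if len(x) else None)
p=np.array([.545,.1171,.1981])
for z in (.099,.119): print(z,proj(W,[[.537+.002,.1201,z],[.551,.1201,z],[.545,.1261,z]]).round(1).tolist())
```

```text
frameTL [ 23 150 146]
frameR [ 23 149 144]
tool [ 18 141  98]
foot [ 18 137  99]
outer [[262, 169], [325, 174], [319, 235], [258, 230]]
[[525.9, 139.8], [568.5, 141.1], [570.3, 97.1], [527.0, 96.2]] mean [0.54794886 0.1185397 ]
sides [0.04370457 0.04263847 0.04399818 0.04327308]
194 None None
200 282 293
206 279 296
212 276 299
218 274 300
224 288 296
230 279 297
236 273 302
242 271 303
248 271 302
0.099 [[277.6, 207.0], [296.3, 208.9], [288.0, 198.9]]
0.119 [[276.8, 216.5], [297.1, 218.7], [288.1, 207.9]]
```

Call:
play_rows([
  [0.0015, -0.001, 0, 0, 1],
  [0.0012, -0.0005, 0, 0, 1],
  [0, 0, 0, 0, 1],
  [0, 0, -0.008, 0, 1],
  [0, 0, -0.008, 0, 1],
  [0, 0, -0.008, 0, 1],
  [0, 0, -0.008, 0, 1],
  [0, 0, -0.005, 0, 1],
  [0, 0, 0, 0, 1],
])

```text
clock: 7.83
eef_pos: [0.547, 0.1157, 0.1596]
eef_rot: [1.127, 1.261, -1.13]
wrist_force: [-0.5, -0.0, -0.9]
finger_gap: 0.0148
```

Call:
play_rows([
  [0, 0, -0.006, 0, 1],
  [0, 0, -0.007, 0, 1],
  [0, 0, -0.007, 0, 1],
  [0, 0, -0.006, 0, 1],
  [0, 0, -0.004, 0, 1],
  [0, 0, -0.002, 0, 1],
  [0, 0, 0, 0, 1],
])

```text
clock: 8.42
eef_pos: [0.5476, 0.1159, 0.1289]
eef_rot: [1.128, 1.26, -1.129]
wrist_force: [-0.4, 0.5, 0.0]
finger_gap: 0.0149
```

Call:
play_rows([
  [0, 0, -0.002, 0, 1],
  [0, 0, -0.002, 0, 1],
  [0, 0, -0.0015, 0, 1],
  [0, 0, -0.001, 0, 1],
  [0, 0, -0.0005, 0, 1],
  [0, 0, 0, 0, 1],
])

```text
clock: 8.92
eef_pos: [0.5479, 0.116, 0.1224]
eef_rot: [1.128, 1.259, -1.128]
wrist_force: [-0.3, 0.4, -0.2]
finger_gap: 0.015
```

Call:
play_rows([
  [0, 0, -0.001, 0, 1],
  [0, 0, 0, 0, 1],
])

```text
clock: 9.08
eef_pos: [0.5479, 0.116, 0.1214]
eef_rot: [1.128, 1.259, -1.128]
wrist_force: [0.1, 0.8, -1.1]
finger_gap: 0.0149
```

Call:
play_rows([
  [0, 0, -0.001, 0, 1],
  [0, 0, 0, 0, 1],
])

```text
clock: 9.25
eef_pos: [0.5479, 0.116, 0.1203]
eef_rot: [1.128, 1.259, -1.128]
wrist_force: [0.5, -0.0, -0.0]
finger_gap: 0.0152
```

Call:
play_rows([
  [0, 0, -0.001, 0, 1],
  [0, 0, 0, 0, 1],
])

```text
clock: 9.42
eef_pos: [0.5478, 0.116, 0.1193]
eef_rot: [1.128, 1.259, -1.129]
wrist_force: [-0.3, 0.2, -0.8]
finger_gap: 0.0149
```

Call:
play_rows([
  [0, 0, -0.001, 0, 1],
  [0, 0, 0, 0, 1],
])

```text
clock: 9.58
eef_pos: [0.5481, 0.1161, 0.1191]
eef_rot: [1.129, 1.258, -1.128]
wrist_force: [-2.4, -0.1, 5.1]
finger_gap: 0.0147
```

Call:
play_rows([
  [0, 0, -0.0007, 0, 1],
  [0, 0, 0, 0, 1],
])

```text
clock: 9.75
eef_pos: [0.5483, 0.1162, 0.119]
eef_rot: [1.129, 1.258, -1.127]
wrist_force: [-3.5, -0.4, 9.9]
finger_gap: 0.0146
```

Contact came at the predicted height: 5–10 N, TCP 0.119. Releasing.

Call:
play_rows([
  [0, 0, 0.001, 0, 1],
  [0, 0, 0, 0, 0.6],
  [0, 0, 0, 0, 0.2],
  [0, 0, 0, 0, -0.2],
  [0, 0, 0, 0, -0.4],
  [0, 0, 0, 0, -0.4],
  [0, 0, 0, 0, -0.4],
  [0, 0, 0, 0, -0.4],
])

```text
clock: 10.42
eef_pos: [0.5479, 0.116, 0.1187]
eef_rot: [1.128, 1.259, -1.128]
wrist_force: [0.2, -0.5, 0.6]
finger_gap: 0.06
```

Call:
play_rows([
  [0, 0, 0.006, 0, -0.4],
  [0, 0, 0.014, 0, -0.4],
  [0, 0, 0.02, 0, -0.4],
  [0, 0, 0.02, 0, -0.4],
  [0, 0, 0.02, 0, -0.4],
  [0, 0, 0.014, 0, -0.4],
  [0, 0, 0.006, 0, -0.4],
  [0, 0, 0, 0, -0.4],
])

```text
clock: 11.08
eef_pos: [0.5487, 0.1163, 0.2206]
eef_rot: [1.13, 1.257, -1.126]
wrist_force: [0.0, -0.2, 0.1]
finger_gap: 0.0598
```

Run:
```python
from rig import bot
from h import *
import cv2
s=bot.get_state();print(s["clock"],s["eef_pos"].round(4),s["wrist_force"].round(2),s["finger_gap"])
out=[]
for n in ("scene","side"):
    W=bot.get_image(n);print(n,proj(W,[[.548,.1185,.152],[.5435,.2485,.11],[.5435,.2485,.124]]).round(1).tolist())
    u=proj(W,[[.545,.18,.1]])[0].astype(int);x0,y0=u-[45,45];print(x0,y0)
    out.append(cv2.resize(W["frame"][y0:y0+80,x0:x0+90],None,fx=4.4,fy=4.4,interpolation=cv2.INTER_CUBIC))
cv2.imwrite("pics/placed.png",np.hstack(out)[:,:,::-1])
```

```text
11.0833 [0.5487 0.1163 0.2206] [ 0.04 -0.19  0.1 ] 0.059777327627281295
scene [[310.0, 169.3], [341.6, 169.4], [342.0, 165.9]]
279 132
side [[267.0, 223.1], [233.1, 255.7], [233.0, 252.0]]
206 201
```

View pics/placed.png

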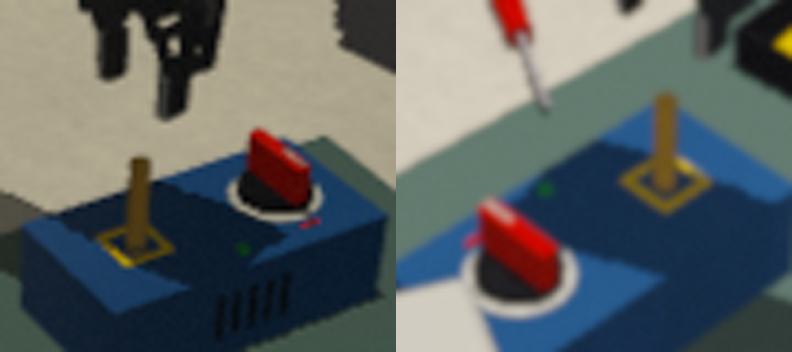

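The pin vise stands upright in the well at scene crop (137,240) and side crop (665,185). Moving above the knob with the jaws turned across the bar.

Call:
play_rows([
  [0, 0.006, 0, 0.115, -1],
  [0, 0.01, 0, 0.115, -1],
  [-0.001, 0.011, 0, 0.115, -1],
  [0, 0.011, 0, 0.115, -1],
  [-0.001, 0.011, 0, 0.115, -1],
  [0, 0.011, 0, 0.115, -1],
  [-0.001, 0.011, 0, 0.115, -1],
  [0, 0.011, 0, 0.115, -1],
  [-0.001, 0.011, 0, 0.115, -1],
  [0, 0.011, 0, 0.115, -1],
  [-0.0005, 0.011, 0, 0.115, -1],
  [0, 0.01, 0, 0.115, -1],
  [0, 0.007, 0, 0.11, -1],
  [0, 0, 0, 0, -1],
  [0, 0, 0, 0, -1],
])

```text
clock: 12.43
eef_pos: [0.5429, 0.2479, 0.2175]
eef_rot: [-0.021, 1.573, 0.02]
wrist_force: [-0.5, -1.3, -0.6]
finger_gap: 0.0853
```

Run:
```python
from rig import bot
from h import *
import cv2
from scipy.spatial.transform import Rotation as R
s=bot.get_state();y=R.from_rotvec(s["eef_rot"]).as_matrix()[:,1];print(s["clock"],s["eef_pos"].round(4),np.arctan2(y[1],y[0]),s["joint_positions"].round(2))
W=bot.get_image("wrist");cv2.imwrite("pics/k.png",W["frame"][:,:,::-1])
h=cv2.cvtColor(W["frame"],cv2.COLOR_RGB2HSV)
m=(((h[...,0]<6)|(h[...,0]>174))&(h[...,1]>150)&(h[...,2]>60)).astype(np.uint8)
cs=sorted(cv2.findContours(m,cv2.RETR_EXTERNAL,cv2.CHAIN_APPROX_NONE)[0],key=cv2.contourArea)[::-1]
for c in cs[:3]: print(cv2.boundingRect(c),cv2.contourArea(c))
print("model top corners",proj(W,pose([.5441,.2484,.029],[[a*.032,b*.007,.124] for a in(-1,1) for b in(-1,1)])).round(0).tolist(),"well",proj(W,[.548,.1185,.152]))
```

```text
12.4333 [0.5429 0.2479 0.2175] 1.5967727381788022 [ 0.16  0.48 -0.89  1.47  0.37  1.37  0.85]
(276, 159, 24, 102) 1882.0
(74, 403, 16, 17) 132.5
model top corners [[276.0, 166.0], [299.0, 166.0], [277.0, 264.0], [298.0, 264.0]] well [[ 51.38088104 233.38596219]]
```

View pics/k.png

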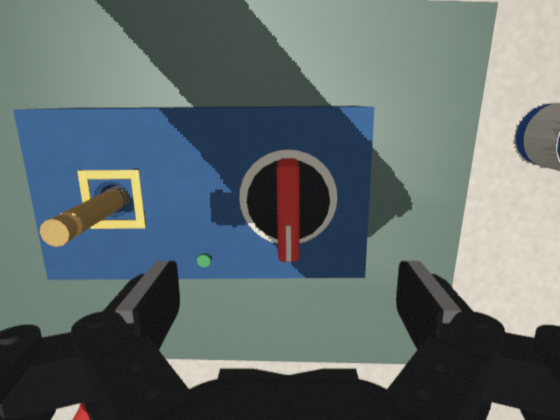

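Wrist view: the red bar occupies (276–300, 159–261) and the model puts it at (276–299, …–264), so TCP and jaws are aligned. The pin vise stands at left, (55,232) to (118,198). Descending and gripping the bar.

Call:
play_rows([
  [0, 0.0006, -0.015, 0, -1],
  [0, 0, -0.02, 0, -1],
  [0, 0, -0.02, 0, -1],
  [0, 0, -0.02, 0, -1],
  [0, 0, -0.015, 0, -1],
  [0, 0, -0.009, 0, -1],
  [0, 0, -0.0035, 0, -1],
  [0, 0, 0, 0, -0.5],
  [0, 0, 0, 0, 0.2],
  [0, 0, 0, 0, 1],
  [0, 0, 0, 0, 1],
  [0, 0, 0, 0, 1],
  [0, 0, 0, 0, 1],
  [0, 0, 0, 0, 1],
  [0, 0, 0, 0, 1],
  [0, 0, 0, 0, 1],
], force=60)

```text
clock: 13.82
eef_pos: [0.5437, 0.2483, 0.117]
eef_rot: [-0.023, 1.57, 0.022]
wrist_force: [-2.3, -2.9, 5.6]
finger_gap: 0.0133
```

Call:
play_rows([
  [0, 0, 0, -0.05, 1],
  [0, 0, 0, -0.08, 1],
  [0, 0, 0, -0.1, 1],
  [0, 0, 0, -0.1, 1],
  [0, 0, 0, -0.1, 1],
  [0, 0, 0, -0.1, 1],
  [0, 0, 0, -0.1, 1],
  [0, 0, 0, -0.1, 1],
  [0, 0, 0, -0.1, 1],
  [0, 0, 0, -0.1, 1],
  [0, 0, 0, -0.1, 1],
  [0, 0, 0, -0.1, 1],
  [0, 0, 0, -0.06, 1],
  [0, 0, 0, 0, 1],
  [0, 0, 0, 0, 1],
])

```text
clock: 15.07
eef_pos: [0.5438, 0.2484, 0.117]
eef_rot: [0.901, 1.375, -0.901]
wrist_force: [-1.2, -2.2, 5.5]
finger_gap: 0.0129
```

Run:
```python
from rig import bot
import numpy as np
from scipy.spatial.transform import Rotation as R
s=bot.get_state();y=R.from_rotvec(s["eef_rot"]).as_matrix()[:,1];print(s["clock"],s["eef_pos"].round(4),np.arctan2(y[1],y[0])-1.6,s["ft_torque"].round(3),s["wrist_force"].round(1),s["finger_gap"])
```

```text
15.0667 [0.5438 0.2484 0.117 ] -1.1886401665007245 [-0.592  0.262  0.18 ] [-1.2 -2.2  5.5] 0.01286181750062983
```

Call:
play_rows([
  [0, 0, 0, -0.02, 1],
  [0, 0, 0, -0.02, 1],
  [0, 0, 0, -0.02, 1],
  [0, 0, 0, 0, 1],
  [0, 0, 0, 0, 1],
])

```text
clock: 15.48
eef_pos: [0.5438, 0.2485, 0.117]
eef_rot: [0.945, 1.354, -0.945]
wrist_force: [-0.9, -3.7, 6.5]
finger_gap: 0.0132
```

Run:
```python
from rig import bot
import numpy as np
from scipy.spatial.transform import Rotation as R
s=bot.get_state();y=R.from_rotvec(s["eef_rot"]).as_matrix()[:,1];print(s["clock"],s["eef_pos"].round(4),np.arctan2(y[1],y[0])-1.6,s["ft_torque"].round(3),s["wrist_force"].round(1),s["finger_gap"])
```

```text
15.4833 [0.5438 0.2485 0.117 ] -1.246465247139658 [-0.708  0.169  1.204] [-0.9 -3.7  6.5] 0.013167685920768071
```

Torque rose from 0.18 to 1.2 N m, so the knob is firmly at the stop. Holding 1.5 s, then releasing.

Call:
play_rows([
  [0, 0, 0, 0, 1],
  [0, 0, 0, 0, 1],
  [0, 0, 0, 0, 1],
  [0, 0, 0, 0, 1],
  [0, 0, 0, 0, 1],
  [0, 0, 0, 0, 1],
  [0, 0, 0, 0, 1],
  [0, 0, 0, 0, 1],
  [0, 0, 0, 0, 1],
  [0, 0, 0, 0, 1],
  [0, 0, 0, 0, 1],
  [0, 0, 0, 0, 1],
  [0, 0, 0, 0, 1],
  [0, 0, 0, 0, 1],
  [0, 0, 0, 0, 1],
  [0, 0, 0, 0, 1],
  [0, 0, 0, 0, 1],
  [0, 0, 0, 0, 1],
])

```text
clock: 16.98
eef_pos: [0.5438, 0.2484, 0.117]
eef_rot: [0.945, 1.355, -0.944]
wrist_force: [0.4, -3.5, 7.0]
finger_gap: 0.0132
```

Call:
play_rows([
  [0, 0, 0, 0, -1],
  [0, 0, 0, 0, -1],
  [0, 0, 0, 0, -1],
  [0, 0, 0, 0, -1],
  [0, 0, 0, 0, -1],
  [0, 0, 0, 0, -1],
  [0, 0, 0, 0, -1],
  [0, 0, 0, 0, -1],
  [0, 0, 0, 0, -1],
  [0, 0, 0, 0, -1],
])

```text
clock: 17.82
eef_pos: [0.5434, 0.2486, 0.1163]
eef_rot: [0.948, 1.355, -0.948]
wrist_force: [-0.2, 0.7, -0.3]
finger_gap: 0.0851
```

Call:
play_rows([
  [0, 0, 0.008, 0, -1],
  [0, 0, 0.016, 0, -1],
  [0, 0, 0.022, 0, -1],
  [0, 0, 0.022, 0, -1],
  [0, 0, 0.022, 0, -1],
  [0, 0, 0.02, 0, -1],
  [0, 0, 0.012, 0, -1],
  [0, 0, 0, 0, -1],
  [0, 0, 0, 0, -1],
])

```text
clock: 18.57
eef_pos: [0.5435, 0.2487, 0.2386]
eef_rot: [0.949, 1.354, -0.947]
wrist_force: [-0.5, 0.1, -0.9]
finger_gap: 0.0857
```

Run:
```python
from rig import bot
from h import *
import cv2
s=bot.get_state();print(s["clock"],s["eef_pos"].round(4),s["wrist_force"].round(2),s["finger_gap"])
out=[]
for n,k,c in (("wrist",.9,None),("scene",3.2,(175,150,110,118))):
    W=bot.get_image(n);f=W["frame"]
    if n=="scene": f=f[145:275,165:385]; f=cv2.resize(f,None,fx=2,fy=2); f=cv2.copyMakeBorder(f,0,420-260,0,0,cv2.BORDER_CONSTANT); f=f[:420]; 
    out.append(f)
o=np.hstack(out);o=cv2.resize(o,None,fx=.8,fy=.8);cv2.imwrite("pics/end.png",o[:,:,::-1]);print(o.shape)
```

```text
18.5667 [0.5435 0.2487 0.2386] [-0.52  0.12 -0.92] 0.08569248031332734
(336, 800, 3)
```

View pics/end.png

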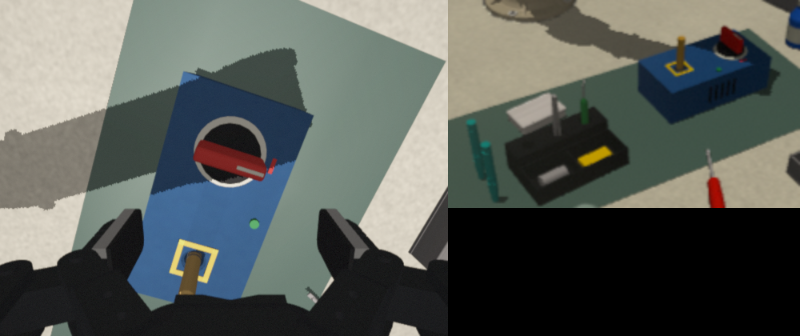

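The final picture shows the brass vise upright in the well, the other tools in place and the knob sprung back. One numerical check of the knob angle, then I hand in.

Run:
```python
from rig import bot
from h import *
import cv2
W=bot.get_image("wrist");h=cv2.cvtColor(W["frame"],cv2.COLOR_RGB2HSV)
m=(((h[...,0]<6)|(h[...,0]>174))&(h[...,1]>150)&(h[...,2]>60)).astype(np.uint8)
c=max(cv2.findContours(m,cv2.RETR_EXTERNAL,cv2.CHAIN_APPROX_NONE)[0],key=cv2.contourArea)
for a in (0,.1,.2,.5,1.2):
    k=np.zeros((420,560),np.uint8)
    P=proj(W,pose([.5437,.2485,.029-a],[[i*.032,j*.007,z] for i in(-1,1) for j in(-1,1) for z in(.09,.124)]))
    cv2.fillConvexPoly(k,cv2.convexHull(P.astype(np.int32)),1)
    M=np.zeros_like(k);cv2.drawContours(M,[c],-1,1,-1)
    print(a,round((k&M).sum()/(k|M).sum(),3))
bot.sign_off()
```

```text
0 0.796
0.1 0.746
0.2 0.648
0.5 0.392
1.2 0.173
the job is handed in; nothing more can be done
```

The job is done and handed in at about 18.6 s of the 53 s allowed. No verdict came back.

- **Pin vise:** I took the brass one, not the two teal look-alikes, from the caddy's −y slot. I lowered it into the well until it touched bottom at the predicted height, with at most about 10 N measured, then let go. It stood upright in the well right after release and still did in the last picture.
- **Knob:** Only after that I turned it clockwise to its stop, where the torque rose from 0.18 to 1.2 N m. I held it there for over 1.5 s, then opened the gripper and lifted clear. In the last picture the bar's outline fits the rest angle best (overlap 0.80 at 0 rad, 0.75 at 0.1 rad, 0.17 at the stop).
- **Other things:** The gripper was open, clear and touching nothing at the end. In the part of the scene the last picture shows, nothing else had visibly moved. The jar and the magnifier were outside that crop, so I did not recheck them.
- **Disagreement:** The scene and side cameras put the well about 3 mm off from the wrist camera. I used the wrist value, and the vise went in without side contact.

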